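Hold the coin shutter open with the dial key

TASK

Lift the red-handled key up and off its hook and slip its forked lower end straight down over the raised bar of the dial beside the white funnel. Then, with the key, turn the spring-return dial clockwise past the first two clicks to the third (red) mark and keep it held there against its spring: finish with the key still gripped and the dial still at the third mark. Turn the dial only with the key, and leave the other things on the counter where they are.

Things in the scene. Friction and masses are not known exactly. Their poses are not given: they have to be found in the camera images.
- key_grip (a point): Centre of the key's red grip, a block 16 mm thick (key x), 40 mm wide (key y), 56 mm tall (key z, up). Grip it from above across the 16 mm. The key is steel below, 152 mm tall, 0.14 to 0.26 kg, hangs upright, and is the same after half a turn about z.
- key_loop (a point): Centre of the key's steel loop, 56 mm below key_grip, same axes. The loop's opening is 28 mm wide (y) and 40 mm tall (z), and goes through along x; the hook's arm passes through it and carries its top bar, the fingers must stay above the hook's tip. Below the loop come a shaft and a two-pronged fork.
- key_fork (a point): Foot of the key on its axis, level with the tips of the fork's prongs, 124 mm below key_grip, same axes. The fork is 32 mm (x) by 36 mm (y); the slot between its prongs runs along y, open at both ends and below, 18 mm wide (x) and 18 mm deep (up from this point).
- hookstand: Fixed steel hook stand, foot 110 x 100 mm, origin under it on the counter. From a 114 mm post at x = +45 mm a level arm, 8 mm thick, runs to x = -30 mm and ends in an upturned tip. The key hangs within 10 mm of the origin, its x axis within 0.15 rad of the arm. It comes free when lifted 10 to 30 mm (best 20) and carried out along the stand's -x by 60 mm or more.
- hook_tip (a point): Top of the hook's upturned tip, 126 mm above the counter and 8 mm above the arm's top; axes as the stand's.
- station: Fixed grey dial housing, 130 x 120 mm, 50 mm high, origin under its centre, straight below the dial's axis. A grey coin bin with a white funnel (156 mm wide, 168 mm high) is centred 180 mm to its -y side. Dots round the dial: black (rest), white (click 1), yellow (click 2), red (click 3).
- dial_bar (a point): Centre of the top face of the dial's raised aluminium bar, on the dial's vertical axis, 80 mm above the counter; axes turn with the dial. Bar: 12 mm thick (x), 44 mm long (y), 20 mm tall, on a black disc 80 mm across whose white pointer is at the bar's +y end. Seated, key_fork is 18 mm below this point and key_grip 106 mm above. The fork has 0.17 rad of play on the bar.
- dial (a joint): Dial angle in rad: 0 at rest, growing clockwise seen from above. Light detents (about 0.03 N m) at 0.35, 0.70 and 1.05 (third, red mark); hard stop at 1.15. A spring always drives it back to 0, even from a detent: 0.06 N m at rest, 0.12 N m at the third. An orange shutter slides out under the funnel, away from the dial, as it turns.
There are look-alikes about, which are no part of the job. There is more than one size of the part that bears key_grip; the job needs the larger. What is shaped like the hookstand but purple is not meant.

How it is judged:
On the way, in this order (a step that is already met when the one before it is completed fails the run):
1. the key is lifted off its hook and carried clear, gripped (contact force between the fingers and key above 1 N and contact force between key and hookstand below 0.05 N and horizontal distance between key_grip and hookstand above 0.05 m), for 0.2 s.
2. the key's fork is down over the dial's bar, the dial not yet turned to the first click (horizontal distance between key_fork and dial_bar below 0.012 m and z of key_fork in the frame of dial_bar below -0.01 m and angle between key_fork's own z axis and vertical below 0.2 rad and contact force between the fingers and key above 1 N and value of joint dial below 0.3 rad), for 0.1 s.
3. the dial is at the third mark, turned by the key (horizontal distance between key_fork and dial_bar below 0.012 m and z of key_fork in the frame of dial_bar below -0.01 m and angle between key_fork's own z axis and vertical below 0.2 rad and contact force between the fingers and key above 1 N and value of joint dial above 0.93 rad and contact force between key and dial above 0.3 N), for 0.3 s.
At the end, for the whole second after the job is handed in: The dial is held still at the third mark (0.93 rad or more; stop at 1.15) by the key, which is gripped (over 1 N), presses on the dial (over 0.3 N), is within 0.2 rad of upright and 12 mm of the dial's axis, its fork at least 10 mm down over the bar (all of step 3 and velocity of joint dial between -0.1 and 0.1 rad/s); the arm keeps its last pose, push and grip.
It fails at once if the dial is turned by the fingers or arm instead of the key (contact force between any of the fingers, the arm and dial above 1 N).
It fails at once if a bystander is moved by more than 30 mm or tipped (distance of any of dish, stampholder, coinrolls, pencup from where it was at the start of the episode above 0.03 m or angle between any of dish, stampholder, coinrolls, pencup's own z axis and vertical above 0.4 rad).
It also fails if it takes over 45 s, if anything falls off the work surface, if the arm or the gripper's body presses on something with over 40 N, if the wrist force passes 120 N, or if a joint passes its speed limit or range.

ROBOT

A 6-joint arm with a two-finger parallel gripper is mounted at the origin on the work surface. World frame = base frame: x ahead of the robot, y to its left, z up, the work surface at z = 0. Lengths are in m, angles in rad, forces in N, time in s.
With the tool pointing down it reaches from about 0.375 to 0.9 m from the base axis. Payload 3.1 kg.
Tool frame: the origin (TCP) lies at the very end of the fingers, on their centre line; the grasp point (between the pads) lies 19 mm behind it; z points along the fingers, y is the line along which they close (so a half turn about z gives the same grasp; the last joint's range is limited). The gripper opens to 85 mm and grips with 20 to 120 N. Pads are 22 mm wide; open, the fingers measure 114 mm over their backs; the gripper's body (76 mm by 85 mm) begins 54 mm behind the grasp point. The pads swing forward as they close: fully open they stand 13 mm farther back than shut.
Start: joints at [1.067, 0.527, 1.433, -0, 1.181, -0.178], TCP at [0.2, 0.592, 0.231] pointing down, gripper open.
Joint ranges: [-3.08, 3.08], [-0.75, 2.2], [0.22, 2.44], [-1.43, 4.57], [0, 2.65], [-2.85, 2.85]. Speed limits (rad/s): [2.79, 2.79, 3.14, 3.14, 3.14, 3.14].

INTERFACE

Orientations are given as a unit quaternion [x, y, z, w].
In Python, from station import manip gives the robot as it stands.
- The arm moves only by the shell command python3 -m handwheel 'ROWS' [FORCE]. ROWS is JSON, a list of rows, each a list of 7 numbers: the shift along the world's x, y, z in mm, then the turn, a rotation vector about the world's x, y, z in degrees, then the opening, from 0 (shut) to 1 (fully open). A call has exactly 10 rows; each row shifts and turns the commanded pose from where the row before left it; what a row does not reach is not made up. A row lasts 1/8 s, in which the tool goes at most 62.5 mm and 10.7 degrees, less where a joint would pass 70% of its speed; a pose out of reach is approached as far as the arm can. A call is refused whole if a number of a shift passes 62.5 or a number of a turn 10.7, either way. A call with a gripper value outside its range is refused whole. The fingers move at their own pace and stop on an object; FORCE is the grip in N (left out, the last holds). Time passes only in rows, so rows that do not move let the fingers close, or fill a call up. It gives the time, the measured TCP pose, the force, the opening and the grip force at its end, in the units of the state.
- manip.sense(): the state, without advancing time (a new reading comes with each control period).
- manip.snapshot(name): name is "scene" or "top" or "wrist"; returns the picture (480x640x3 uint8, red, green, blue); there is no depth.
- manip.get_calibration(name): a dict with "K" (3x3 intrinsics, pixels), "rvec" (rotation vector, rad) and "tvec" (3), from world to camera coordinates, as OpenCV has them. Camera axes: x right, y down, z forward; pixel columns grow to the right and rows downward; lengths in m; the calibration is good to about 2 mm. A picture is of the moment at which its call begins: read the wrist's pose just before it. get_calibration takes no time and is no camera call; for the wrist camera it gives the pose at the moment of the call.
- manip.sign_off(): hands the job in; it is judged then, once.
The state is a dict: "t": time; "q": joint angles; "qd": joint speeds; "tau": joint torques, N m; "tcp_pos": TCP position; "tool_rot": TCP orientation; "force": force on the tool from outside, world axes, zero at the start; "ft_torque": the same for the moment, N m; "finger_gap": opening from 0.0 (shut) to 1.0 (fully open); "gripper_force": force on a finger pad.
Only numpy, scipy, OpenCV 4.12 (cv2) and the standard library are available. Lean on these libraries where they do the work, as an engineer would, in place of code of your own. Each camera call takes 0.05 s, during which the arm holds its last target. There are 200 camera calls.

## Working session

There is one attempt and no reset: what is moved stays moved. The work goes in short steps, Python scripts to look and compute and a shell command to move; the robot and the scene stay as the last step left them, time stands still between calls to the robot, and variables do not carry over. Pictures are saved under pics/ and viewed, at most 13 in all, crops included, and the job is handed in when it is done.

```bash
mkdir -p pics; ls; python3 - <<'E'
from station import manip
import cv2,numpy as np
for n in("scene","top"):
    im=manip.snapshot(n); cv2.imwrite(f"pics/{n}0.png",im[...,::-1])
    c=manip.get_calibration(n); R=cv2.Rodrigues(np.array(c["rvec"]))[0]
    print(n,np.array(c["K"]).round(1).tolist(),(-R.T@np.array(c["tvec"]).ravel()).round(3),R.round(2).tolist())
print(manip.sense())
E
```

```text
pics
scene [[577.3, 0.0, 323.6], [0.0, 577.3, 237.9], [0.0, 0.0, 1.0]] [ 1.028 -0.28   0.932] [[0.51, 0.86, -0.02], [0.66, -0.4, -0.64], [-0.56, 0.31, -0.77]]
top [[496.8, 0.0, 319.8], [0.0, 496.8, 236.9], [0.0, 0.0, 1.0]] [0.327 0.054 0.866] [[0.0, -1.0, -0.01], [-0.99, -0.0, -0.17], [0.17, 0.01, -0.99]]
{'t': 0.1, 'q': array([ 1.06650312e+00,  5.28379961e-01,  1.43376547e+00, -1.87146497e-05,
        1.18140271e+00, -1.78479742e-01]), 'qd': array([-4.48657363e-04, -3.39701311e-03, -4.46939330e-03, -1.72850763e-05,
       -3.27120899e-04, -4.35947571e-04]), 'tau': array([-9.86507916e-05, -4.43301809e+01, -1.78585446e+01, -2.57590864e-04,
        3.87767228e-03,  6.15378553e-06]), 'tcp_pos': array([0.19970058, 0.59156171, 0.23043009]), 'tool_rot': array([ 1.62183542e-01,  9.86760124e-01, -9.24213054e-04, -3.19187377e-04]), 'force': array([ 0.10666323, -0.35765642, -0.25600295]), 'ft_torque': array([0.01489247, 0.01526899, 0.03082024]), 'gripper_force': 0.0, 'finger_gap': 1.0047463090829307}
```

View pics/scene0.png

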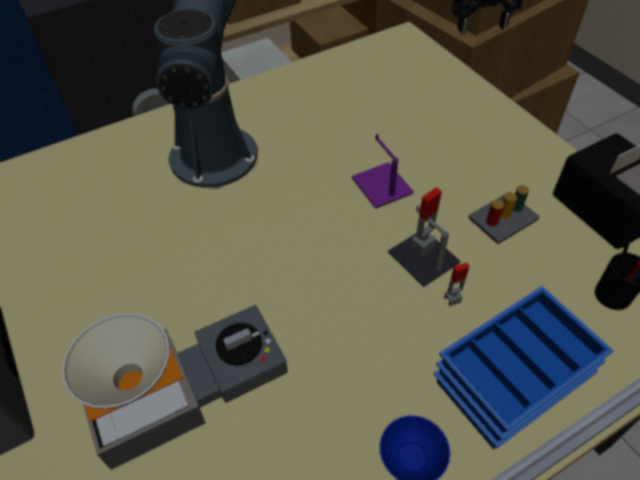

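View pics/top0.png

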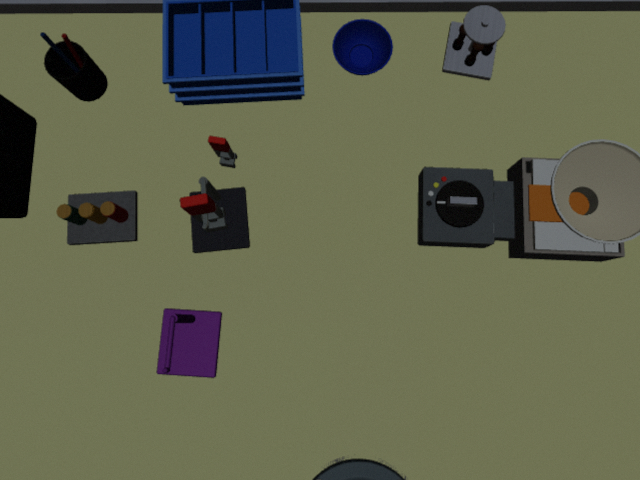

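The scene shows these candidates:

| Item | Scene px | Top px | Verdict |
|---|---|---|---|
| Large red key hanging on the dark hookstand | (430,205) | (197,204) | wanted |
| Small red key standing alone | (459,275) | (221,146) | look-alike |
| Red coin roll | (495,213) | (115,212) | not it |
| Purple hook | (385,175) | (190,343) | not it |

The dial bar is at top (463,201), with its pointer toward +y (left). The red dot is at (444,179). I choose the large hanging key, and next I'll localise it and check it in a close crop.

```bash
cat > h.py <<'E'
import cv2,numpy as np
from station import manip
class Cam:
    def __init__(s,n):
        c=manip.get_calibration(n); s.K=np.array(c["K"],float); s.R=cv2.Rodrigues(np.array(c["rvec"],float))[0]; s.t=np.array(c["tvec"],float).ravel(); s.c=-s.R.T@s.t
        s.im=manip.snapshot(n); s.n=n
    def ray(s,p): d=s.R.T@np.linalg.inv(s.K)@np.array([p[0],p[1],1.]); return d/np.linalg.norm(d)
    def onz(s,p,z): d=s.ray(p); return s.c+d*(z-s.c[2])/d[2]
    def px(s,P): q=s.K@(s.R@np.array(P,float)+s.t); return q[:2]/q[2]
def tri(a,pa,b,pb):
    A=np.zeros((3,3));B=np.zeros(3);L=[]
    for c,p in((a,pa),(b,pb)):
        d=c.ray(p);M=np.eye(3)-np.outer(d,d);A+=M;B+=M@c.c
    X=np.linalg.solve(A,B); return X,[np.linalg.norm(c.px(X)-p) for c,p in((a,pa),(b,pb))]
def comps(mask,amin=20):
    n,l,s,c=cv2.connectedComponentsWithStats(mask.astype(np.uint8)); return [(int(s[i,4]),c[i].round(1),s[i,:4].tolist(),l==i) for i in range(1,n) if s[i,4]>=amin]
def red(im): r,g,b=[im[...,i].astype(int) for i in range(3)]; return (r>90)&(g<0.35*r)&(b<0.35*r)
E
python3 - <<'E'
from h import *
S=Cam("scene");T=Cam("top")
for c in(S,T):
    for a,m,b,_ in comps(red(c.im)): print(c.n,a,m,b)
print("key",tri(S,(430,205),T,(197,204)))
# stand foot corners ~z=.004 dark in top
for p in [(190,191),(246,187),(250,249),(193,252)]: print(T.onz(p,.008).round(3))
print("bar",T.onz((463,201),.08).round(3),"ptr",T.onz((440,203),.06).round(3))
for n,p in dict(black=(429,203),white=(431,193),yel=(436,185),red=(444,179)).items(): print(n,T.onz(p,.05).round(3))
cv2.imwrite("pics/c1.png",np.hstack([cv2.resize(S.im[170:290,380:500],(400,400),interpolation=2),cv2.resize(T.im[150:270,400:520],(400,400),interpolation=2)])[...,::-1])
E
```

```text
scene 108 [431.6 194.6] [423, 189, 18, 13]
scene 65 [460.4 266.9] [454, 264, 14, 7]
top 84 [216.4 139.7] [209, 136, 16, 8]
top 234 [193.5 200.1] [181, 194, 26, 13]
key (array([0.49662976, 0.24241032, 0.15383027]), [np.float64(0.35136213783119463), np.float64(0.44190775962562234)])
[0.555 0.295 0.008]
[0.563 0.195 0.008]
[0.451 0.185 0.008]
[0.446 0.285 0.008]
bar [ 0.519 -0.169  0.08 ] ptr [ 0.521 -0.137  0.06 ]
black [ 0.523 -0.121  0.05 ]
white [ 0.541 -0.125  0.05 ]
yel [ 0.555 -0.134  0.05 ]
red [ 0.565 -0.147  0.05 ]
```

View pics/c1.png

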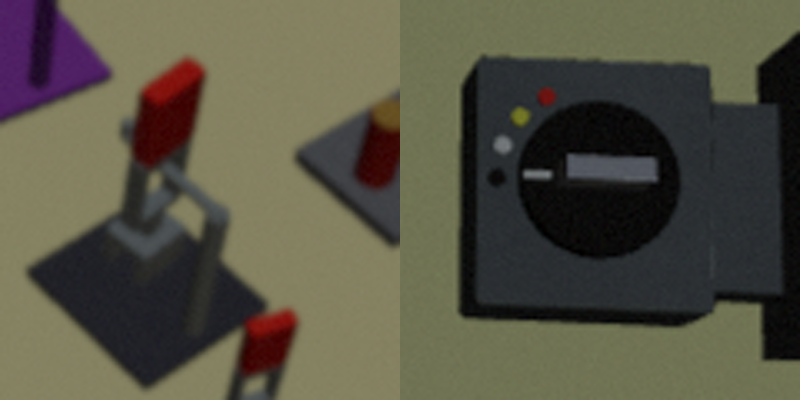

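The crop confirms the choice: this is the large red key, hanging through its loop on the grey (not purple) stand. The dial bar lies roughly along world y, with its pointer at +y. Next I move above the key.

```bash
python3 -m handwheel '[[30,-35,10,0,0,-8.3,1],[30,-35,10,0,0,-8.3,1],[30,-35,10,0,0,-8.3,1],[30,-35,10,0,0,-8.3,1],[30,-35,10,0,0,-8.3,1],[30,-35,10,0,0,-8.3,1],[30,-35,0,0,0,-8.3,1],[30,-35,0,0,0,-8.3,1],[30,-35,0,0,0,0,1],[27,-35,0,0,0,0,1]]'
python3 - <<'E'
from h import *
W=Cam("wrist"); s=manip.sense(); print(s["tcp_pos"].round(4),s["tool_rot"].round(4),W.c.round(3),W.ray((320,240)).round(2))
cv2.imwrite("pics/w1.png",W.im[...,::-1])
T=Cam("top")
for c in (W,T):
  for a,m,b,l in comps(red(c.im),60):
    r=cv2.minAreaRect(np.argwhere(l)[:,::-1].astype(np.float32)); B=np.array([c.onz(p,.182)[:2] for p in cv2.boxPoints(r)]); print(c.n,a,m,b,B.round(4).tolist(),B.mean(0).round(4))
E
```

```text
t: 1.45
tcp_pos: [0.4979, 0.2408, 0.2912]
tool_rot: [0.676, 0.737, -0.0, -0.0]
force: [-0.2, 0.6, 0.8]
finger_gap: 0.999
gripper_force: 0.0
[0.5018 0.2367 0.2912] [ 6.773e-01  7.357e-01 -1.000e-04  2.700e-03] [0.491 0.306 0.434] [ 0.02 -0.26 -0.97]
wrist 1155 [316.7 233.8] [304, 207, 26, 55] [[0.4833, 0.2607], [0.4983, 0.2634], [0.5053, 0.2249], [0.4896, 0.222]] [0.4941 0.2428]
wrist 335 [444.1 238.6] [435, 224, 19, 30] [[0.5778, 0.2379], [0.5818, 0.259], [0.5897, 0.2568], [0.5858, 0.2356]] [0.5838 0.2473]
top 89 [216.5 139.8] [209, 136, 16, 8] [[0.5834, 0.2232], [0.5916, 0.2222], [0.5876, 0.1995], [0.5795, 0.2005]] [0.5855 0.2114]
top 255 [193.6 200.1] [180, 194, 28, 13] [[0.4995, 0.2615], [0.5066, 0.2239], [0.4926, 0.2208], [0.4855, 0.2584]] [0.496  0.2411]
```

View pics/w1.png

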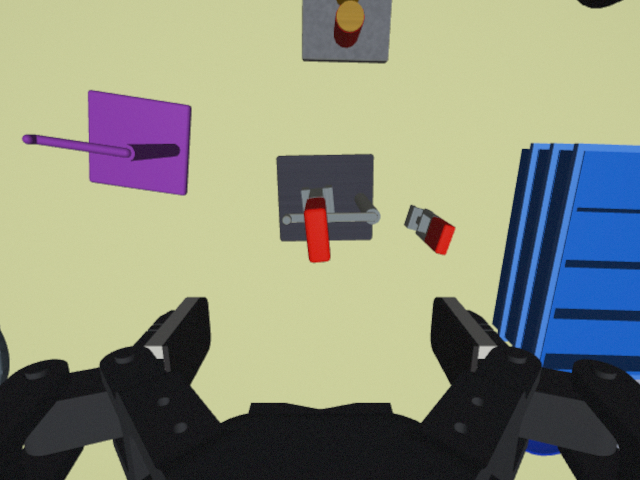

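The wrist view shows the large key at (317,234) on the hook arm and the small look-alike at (433,230). The key's centre is (0.495,0.2415) and its yaw is about +10°. I'll turn +5.6° and descend with the fingers open.

```bash
python3 -m handwheel '[[-2,-0.5,-15,0,0,2.8,1],[0,0,-22,0,0,2.8,1],[0,0,-22,0,0,0,1],[0,0,-22,0,0,0,1],[0,0,-22,0,0,0,1],[0,0,-20,0,0,0,1],[0,0,-15,0,0,0,1],[0,0,-13,0,0,0,1],[0,0,0,0,0,0,1],[0,0,0,0,0,0,1]]'
```

```text
t: 2.8
tcp_pos: [0.4954, 0.2418, 0.1408]
tool_rot: [0.639, 0.769, 0.0, 0.0]
force: [-0.5, -0.8, -0.2]
finger_gap: 1.001
gripper_force: 0.0
```

```bash
python3 -m handwheel '[[0,0,0,0,0,0,0],[0,0,0,0,0,0,0],[0,0,0,0,0,0,0],[0,0,0,0,0,0,0],[0,0,0,0,0,0,0],[0,0,0,0,0,0,0],[0,0,0,0,0,0,0],[0,0,0,0,0,0,0],[0,0,0,0,0,0,0],[0,0,0,0,0,0,0]]' 90
python3 - <<'E'
from h import *
W=Cam("wrist");S=Cam("scene");x,y=S.px([.495,.24,.15]).astype(int)
cv2.imwrite("pics/g1.png",np.hstack([cv2.resize(W.im,(480,360)),cv2.resize(S.im[y-70:y+70,x-60:x+60],(308,360),interpolation=2)])[...,::-1])
E
```

```text
t: 4.05
tcp_pos: [0.4954, 0.2417, 0.1405]
tool_rot: [0.639, 0.769, 0.0, 0.0]
force: [0.0, -0.1, 3.2]
finger_gap: 0.176
gripper_force: 87.7
```

View pics/g1.png

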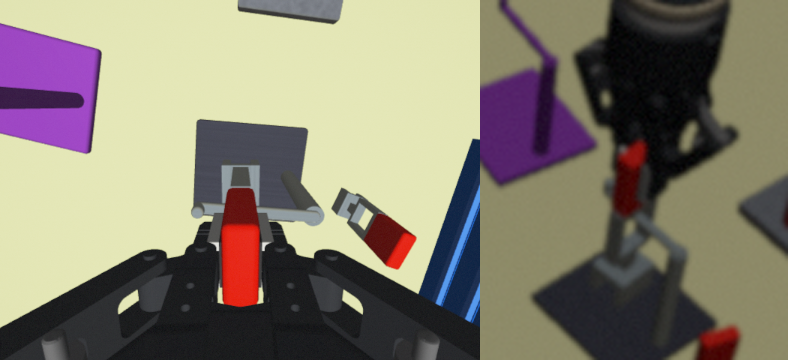

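The wrist and scene views show the fingers closed on the red grip (gap 15 mm, 88 N), above the hook tip. Now I lift 20 mm and carry the key out along the stand's -x.

```bash
python3 -m handwheel '[[0,0,7,0,0,0,0],[0,0,7,0,0,0,0],[0,0,6,0,0,0,0],[0,0,0,0,0,0,0],[-10,-1,0,0,0,0,0],[-14,-1,0,0,0,0,0],[-14,-1,0,0,0,0,0],[-14,-1,0,0,0,0,0],[-14,-1,0,0,0,0,0],[-14,-1,0,0,0,0,0]]'
python3 - <<'E'
from h import *
W=Cam("wrist");S=Cam("scene");x,y=S.px([.42,.235,.15]).astype(int)
cv2.imwrite("pics/g2.png",np.hstack([cv2.resize(W.im,(480,360)),cv2.resize(S.im[y-70:y+70,x-60:x+60],(308,360),interpolation=2)])[...,::-1])
T=Cam("top");im=T.im[150:270,400:520]; 
# bar: bright greyish pixels in the disc
g=T.im.min(2).astype(int); m=np.zeros(g.shape,bool); m[180:230,445:482]=g[180:230,445:482]>75
for a,c,b,l in comps(m,10):
    r=cv2.minAreaRect(np.argwhere(l)[:,::-1].astype(np.float32)); B=np.array([T.onz(p,.08)[:2] for p in cv2.boxPoints(r)]); print(a,c,b,B.round(4).tolist(),B.mean(0).round(4))
print(T.onz((459.5,204),.06)) 
E
```

```text
t: 5.4
tcp_pos: [0.414, 0.2356, 0.1604]
tool_rot: [0.639, 0.769, 0.0, 0.0]
force: [0.7, 0.8, -2.5]
finger_gap: 0.178
gripper_force: 87.8
179 [463.3 199.8] [450, 196, 27, 8] [[0.5168, -0.1478], [0.5278, -0.1487], [0.526, -0.191], [0.515, -0.19]] [ 0.5214 -0.1694]
[ 0.51917305 -0.16893917  0.06      ]
```

View pics/g2.png

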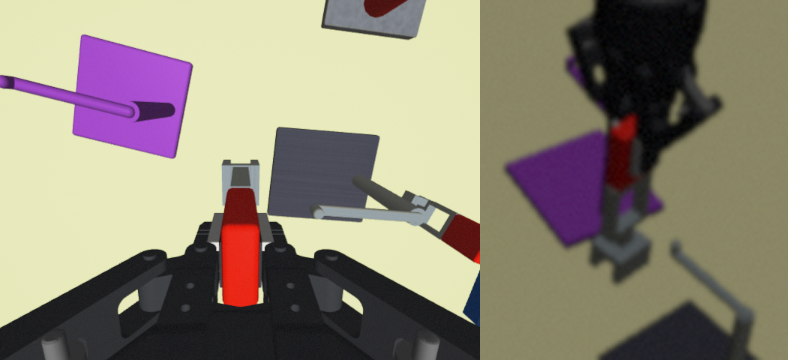

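The key hangs free and upright, with its fork visible and clear of the hook. The bar is at about (0.5205,-0.169) with yaw about -2.5°. I'll carry the key to a spot about 70 mm short of the dial.

```bash
python3 -m handwheel '[[0,0,30,0,0,0,0],[0,0,40,0,0,0,0],[5,-10,30,0,0,-2,0],[15,-50,0,0,0,-2,0],[17,-55,0,0,0,-2,0],[17,-55,0,0,0,-2,0],[17,-55,0,0,0,-2,0],[17,-55,0,0,0,-2,0],[12,-40,0,0,0,-1,0],[5,-15,0,0,0,0,0]]'
python3 -m handwheel '[[0,0,0,0,0,0,0],[0,0,0,0,0,0,0],[0,0,0,0,0,0,0],[0,0,0,0,0,0,0],[0,0,0,0,0,0,0],[0,0,0,0,0,0,0],[0,0,0,0,0,0,0],[0,0,0,0,0,0,0],[0,0,0,0,0,0,0],[0,0,0,0,0,0,0]]'
python3 - <<'E'
from h import *
W=Cam("wrist"); cv2.imwrite("pics/w2.png",W.im[...,::-1]); s=manip.sense(); print(s["tcp_pos"],s["tool_rot"],W.c,W.px([.5205,-.169,.08]),W.px(s["tcp_pos"]-[0,0,.11]))
E
```

```text
t: 6.8
tcp_pos: [0.5213, -0.1023, 0.2603]
tool_rot: [0.723, 0.691, 0.0, 0.001]
force: [-0.3, 0.9, -2.1]
finger_gap: 0.182
gripper_force: 88.2
t: 8.05
tcp_pos: [0.52, -0.0994, 0.2603]
tool_rot: [0.722, 0.692, 0.0, -0.0]
force: [0.2, -0.0, -1.8]
finger_gap: 0.176
gripper_force: 88.2
[ 0.51999248 -0.09942239  0.26029674] [ 7.22176088e-01  6.91709257e-01 -2.48882232e-05 -1.41422833e-05] [ 0.52172376 -0.03388719  0.40301564] [325.11611404 290.13634019] [321.73494116 237.30057577]
```

View pics/w2.png

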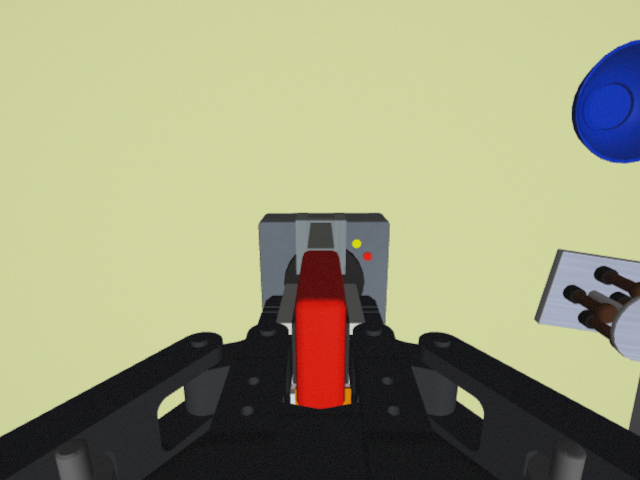

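The wrist image's up direction is +y, so the key hides the bar at (325,290). I'll look from the other side at y≈-0.23, well above the funnel, so the bar shows ahead of the fork.

```bash
python3 -m handwheel '[[0,-15,0,0,0,0,0],[0,-30,0,0,0,0,0],[0,-35,0,0,0,0,0],[0,-30,0,0,0,0,0],[0,-18,0,0,0,0,0],[0,-2,0,0,0,0,0],[0,0,0,0,0,0,0],[0,0,0,0,0,0,0],[0,0,0,0,0,0,0],[0,0,0,0,0,0,0]]'
python3 - <<'E'
from h import *
W=Cam("wrist"); cv2.imwrite("pics/w3.png",cv2.resize(W.im[60:300,200:440],(600,600),interpolation=2)[...,::-1]); np.save("w3.npy",W.im); s=manip.sense(); print(s["tcp_pos"],s["tool_rot"],W.c)
p=W.px([.5205,-.169,.08]); print(p)
x,y=p.astype(int); g=W.im.min(2).astype(int); m=np.zeros(g.shape,bool); m[y-25:y+25,x-20:x+20]=g[y-25:y+25,x-20:x+20]>90
for a,c,b,l in comps(m,20):
    B=np.array([W.onz(q,.08)[:2] for q in cv2.boxPoints(cv2.minAreaRect(np.argwhere(l)[:,::-1].astype(np.float32)))]); print(a,c,b,B.round(4).tolist(),B.mean(0).round(4))
E
```

```text
t: 9.35
tcp_pos: [0.5201, -0.2288, 0.2604]
tool_rot: [0.722, 0.692, 0.0, 0.0]
force: [-0.4, -0.0, -1.9]
finger_gap: 0.177
gripper_force: 88.2
[ 0.52007749 -0.22897146  0.26039676] [7.21927863e-01 6.91968323e-01 9.10081368e-07 2.69992452e-05] [ 0.52174449 -0.16328639  0.40312926]
[318.91488669 148.20503139]
752 [317.9 147.2] [310, 123, 16, 50] [[0.514, -0.1483], [0.5265, -0.1489], [0.5249, -0.1891], [0.512, -0.1885]] [ 0.5193 -0.1687]
```

View pics/w3.png

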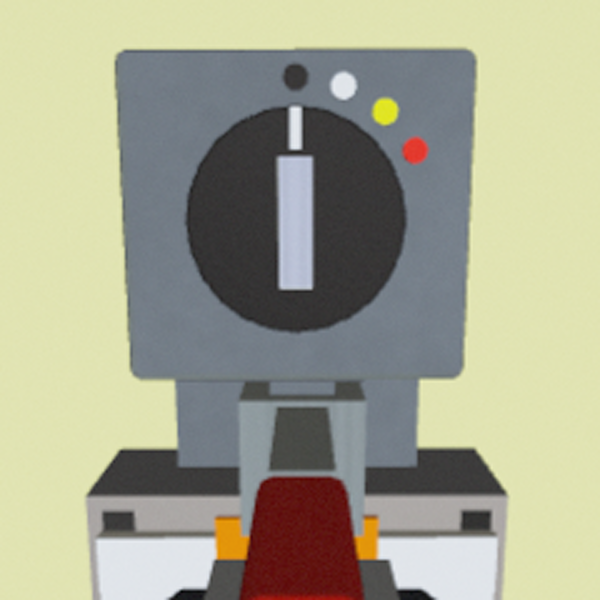

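The bar is centred at crop (295,222), its yaw -2.8° matching the key's -2.4°. The fork slot is at crop (302,385). I check the fork's offset from the TCP offline, then go over the bar.

```bash
python3 - <<'E'
from h import *
W=Cam("wrist")
# fork +y face: slot centre px (321,214)
for z in (.146,.150,.154): print(z,W.onz((321,213.5),z).round(4))
print("bar",W.onz((318,149),.08).round(4), W.onz((318,122),.08).round(4), W.onz((318,176),.08).round(4))
E
python3 -m handwheel '[[0,8,0,0,0,0,0],[0,14,0,0,0,0,0],[0,16,0,0,0,0,0],[-0.5,14,0,0,0,0,0],[0,6,0,0,0,0,0],[0,2,0,0,0,0,0],[0,0,-12,0,0,0,0],[0,0,-15,0,0,0,0],[0,0,-10,0,0,0,0],[0,0,0,0,0,0,0]]'
```

```text
0.146 [ 0.5203 -0.2127  0.146 ]
0.15 [ 0.5203 -0.212   0.15  ]
0.154 [ 0.5203 -0.2112  0.154 ]
bar [ 0.5197 -0.1698  0.08  ] [ 0.5207 -0.148   0.08  ] [ 0.5187 -0.1924  0.08  ]
t: 10.7
tcp_pos: [0.5187, -0.1692, 0.2217]
tool_rot: [0.722, 0.692, -0.0, -0.002]
force: [-0.4, 0.6, -3.3]
finger_gap: 0.18
gripper_force: 88.1
```

The fork and bar agree within about 0.5 mm, so I descend over the bar.

```bash
python3 -m handwheel '[[0,0,0,0,0,0,0],[0,0,-10,0,0,0,0],[0,0,-10,0,0,0,0],[0,0,-6,0,0,0,0],[0,0,-6,0,0,0,0],[0,0,-5,0,0,0,0],[0,0,-5,0,0,0,0],[0,0,-5,0,0,0,0],[0,0,0,0,0,0,0],[0,0,0,0,0,0,0]]'
python3 - <<'E'
from h import *
S=Cam("scene");x,y=S.px([.52,-.17,.1]).astype(int);T=Cam("top")
cv2.imwrite("pics/s1.png",np.hstack([cv2.resize(S.im[y-70:y+50,x-60:x+60],(400,400),interpolation=2),cv2.resize(T.im[150:270,400:520],(400,400),interpolation=2)])[...,::-1])
E
```

```text
t: 11.95
tcp_pos: [0.5196, -0.1695, 0.1764]
tool_rot: [0.722, 0.692, 0.0, 0.0]
force: [-0.4, -0.4, -0.3]
finger_gap: 0.174
gripper_force: 88.3
```

View pics/s1.png

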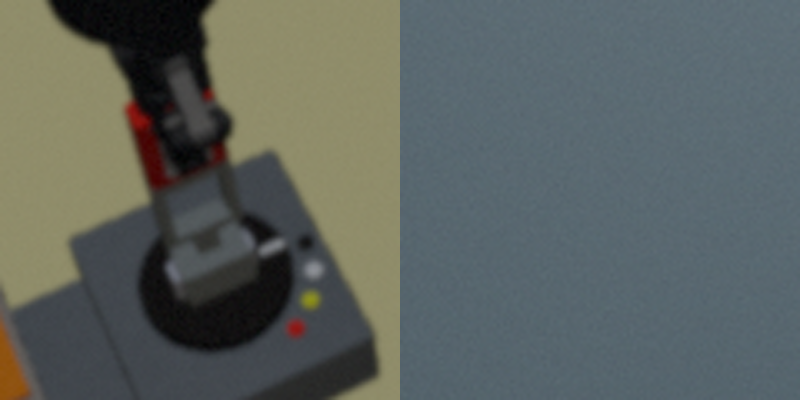

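The scene crop shows the fork down over the bar, pointer still at the black dot. Now I turn clockwise.

```bash
python3 -m handwheel '[[0,0,0,0,0,-4,0],[0,0,0,0,0,-7,0],[0,0,0,0,0,-8,0],[0,0,0,0,0,-8,0],[0,0,0,0,0,-8,0],[0,0,0,0,0,-8,0],[0,0,0,0,0,-8,0],[0,0,0,0,0,-7,0],[0,0,0,0,0,-5,0],[0,0,0,0,0,-3,0]]'
python3 -m handwheel '[[0,0,0,0,0,0,0],[0,0,0,0,0,0,0],[0,0,0,0,0,0,0],[0,0,0,0,0,0,0],[0,0,0,0,0,0,0],[0,0,0,0,0,0,0],[0,0,0,0,0,0,0],[0,0,0,0,0,0,0],[0,0,0,0,0,0,0],[0,0,0,0,0,0,0]]'
python3 - <<'E'
from h import *
S=Cam("scene");s=manip.sense();print(s["ft_torque"],s["tool_rot"])
# pointer: bright blob near disc rim
C=np.array([.5197,-.1698,.061])
x,y=S.px(C).astype(int); g=S.im.min(2).astype(int)
m=np.zeros(g.shape,bool);m[y-40:y+40,x-40:x+40]=g[y-40:y+40,x-40:x+40]>110
for a,c,b,l in comps(m,4):
    v=S.onz(c,.061)-C; print(a,c,"r",np.hypot(v[0],v[1]).round(4),"cw rad from +y rest(-2.8deg):",(np.arctan2(v[0],v[1])-.049).round(3))
cv2.imwrite("pics/s2.png",cv2.resize(S.im[y-70:y+50,x-60:x+60],(600,600),interpolation=2)[...,::-1])
for th in (0,.93,1.05,1.15):
    print(th,S.px(C+.034*np.array([np.sin(th+.049),np.cos(th+.049),0])).round(1)-[x-60,y-70])
E
```

```text
t: 13.3
tcp_pos: [0.52, -0.1692, 0.1766]
tool_rot: [0.983, 0.186, 0.001, 0.0]
force: [0.7, 1.0, -1.8]
finger_gap: 0.176
gripper_force: 88.2
t: 14.55
tcp_pos: [0.5196, -0.1695, 0.1764]
tool_rot: [0.982, 0.187, 0.0, 0.0]
force: [1.7, 1.4, -0.3]
finger_gap: 0.179
gripper_force: 88.5
[ 0.3857848  -0.5091473   0.09130304] [9.82394745e-01 1.86816863e-01 1.05412864e-04 1.11935705e-04]
16 [267.5 340.5] r 0.0509 cw rad from +y rest(-2.8deg): 0.435
9 [254.1 349.4] r 0.0326 cw rad from +y rest(-2.8deg): 0.943
0 [79.  62.8]
0.93 [77.9 78.5]
1.05 [76.6 80.4]
1.15 [75.3 81.9]
```

View pics/s2.png

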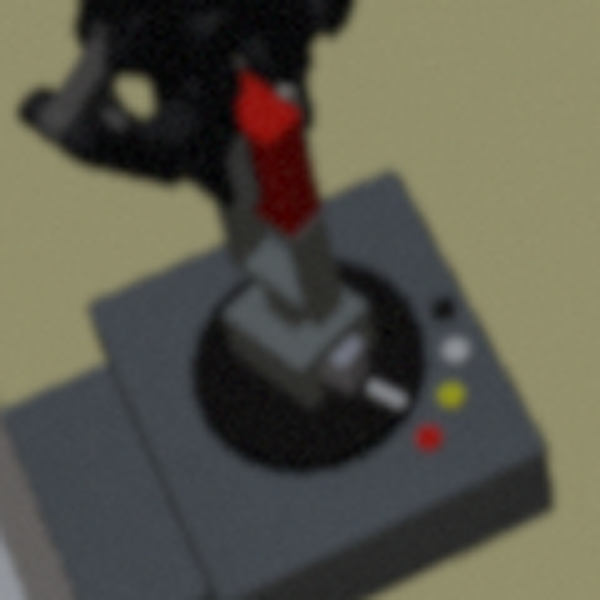

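The pointer, at crop (388,393), is just short of the red dot, so the dial is at about 0.94 rad. I turn about 6° further.

```bash
python3 -m handwheel '[[0,0,0,0,0,-2,0],[0,0,0,0,0,-2,0],[0,0,0,0,0,-2,0],[0,0,0,0,0,0,0],[0,0,0,0,0,0,0],[0,0,0,0,0,0,0],[0,0,0,0,0,0,0],[0,0,0,0,0,0,0],[0,0,0,0,0,0,0],[0,0,0,0,0,0,0]]'
python3 - <<'E'
from h import *
S=Cam("scene");s=manip.sense();print(s["ft_torque"],s["tool_rot"])
C=np.array([.5197,-.1698,.061]);x,y=S.px(C).astype(int); g=S.im.min(2).astype(int)
m=np.zeros(g.shape,bool);m[y-40:y+40,x-40:x+40]=g[y-40:y+40,x-40:x+40]>110
for a,c,b,l in comps(m,4):
    v=S.onz(c,.061)-C; print(a,c,"r",np.hypot(v[0],v[1]).round(4),(np.arctan2(v[0],v[1])-.049).round(3))
im=S.im.astype(int); rd=red(S.im); 
C5=C-[0,0,.011]
for n,mk in(("red",rd),("yel",(im[...,0]>100)&(im[...,1]>90)&(im[...,2]<60))):
    for a,c,b,l in comps(mk,4):
        v=S.onz(c,.05)-C5
        if np.hypot(v[0],v[1])<.07: print(n,c,np.hypot(v[0],v[1]).round(4),(np.arctan2(v[0],v[1])-.049).round(3))
cv2.imwrite("pics/s3.png",cv2.resize(S.im[y-70:y+50,x-60:x+60],(600,600),interpolation=2)[...,::-1])
E
```

```text
t: 15.85
tcp_pos: [0.5196, -0.1694, 0.1763]
tool_rot: [0.991, 0.135, 0.0, 0.0]
force: [2.5, 2.1, -0.1]
finger_gap: 0.178
gripper_force: 88.5
[ 0.33736518 -0.5915832   0.13100439] [9.90827337e-01 1.35133939e-01 6.95043463e-05 4.53361709e-05]
15 [267.6 340.6] r 0.0511 0.439
7 [253. 351.] r 0.0327 1.048
red [262.2 358. ] 0.0493 1.011
yel [266.8 349.8] 0.0503 0.67
```

View pics/s3.png

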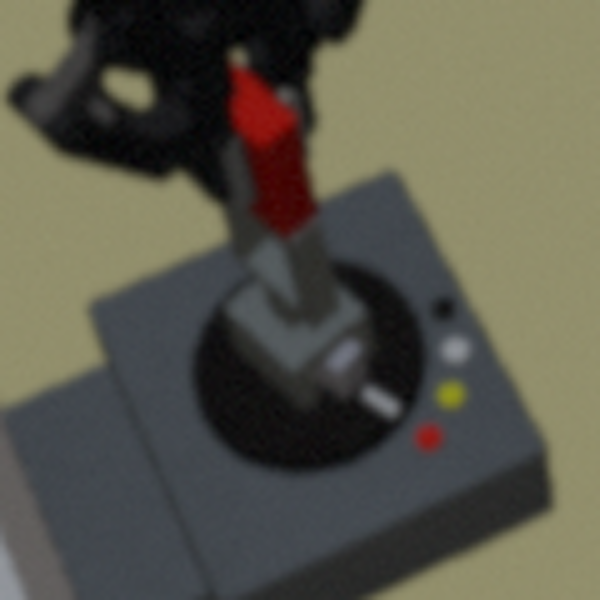

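The pointer now points at the red dot. I measure about 1.05 rad, and the 0.13 N m of torque matches the spring. The key is seated and gripped, so I hand in.

```bash
python3 -c "
from station import manip
print(manip.sign_off())"
```

```text
the job is handed in; nothing more can be done
None
```

I handed the job in with the key gripped and seated over the bar, holding the dial at the third (red) mark at about 1.05 rad by my last measurement; sign-off returned no verdict.

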